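# Third hand: hold a clamp block against the sprung stop

### The job

Set the aluminium clamp block on the narrow raised rail of the green assembly stand, centred and lined up along the rail, its black knob pointing away from the orange stop and the stop not yet pushed in. Then slide it along the rail, plain end first, squarely against the stop and press until the black pointer stands in the green zone of the scale (never as far as the red zone), and keep pressing it steadily there so that a colleague can fasten it: the program finishes while the robot is still holding the block pressed. Leave everything else on the bench where it stands.

Things in the scene. Friction and masses are not known exactly. Their poses are not given: they have to be found in the camera images.
- block_centre (a point): Centre of the loose aluminium clamp block, a solid rectangular block 70 long (own x) x 36 wide (own y) x 44 high (own z, up), about 0.3 kg, with a dark round bore mark on top. It starts standing on the bench, so its centre is 22 mm above the bench. Its +x end is plain and flat; a black round knob sticks out of its -x end.
- block_knob (a point): Outer end of the black knob (20 mm diameter, on a thin 8 mm spindle) of the clamp block: 58 mm from the block's centre along the block's -x, at the same height.
- stand: The fixed green assembly stand. Its origin lies on the bench, z up; x runs along the rail towards the stop, y across. Green base plate 280 x 110 x 12 mm high (x -120 to +160 mm, y -55 to +55 mm). Grey spring housing at x +62 to +150 mm, 52 mm wide, top at 82 mm. The scale lies on top of the housing; the pointer above it reaches up to 96 mm.
- rail: The steel rail of the stand, 20 mm wide, 140 long (stand x -105 to +35 mm, y = 0), its top 45 mm above the bench (33 mm above the base plate). Origin at the middle of its underside, axes as the stand's. A block resting on it has its centre 67 mm above the bench; the block is wider than the rail and overhangs it 8 mm on each side.
- pad_face (a point): Centre of the front face of the orange stop pad, the face that the block's plain end is to meet (34 x 34 mm, upright, facing the stand's -x, 10 mm thick). It is 67 mm above the bench, on the rail's line, at stand x = +10 mm when not pushed, and moves with the pad.
- plunger (a joint): How far the sprung stop is pushed in along the stand's +x: 0 m untouched, end of travel 0.030 m. The spring pushes back with 600 N per metre (6 N at 10 mm, 12 N at 20 mm). The black pointer on the housing moves with it: green zone 0.010 to 0.020 m, red zone from 0.025 m.
- beaker_tall: Bystander: glass beaker, 86 mm diameter, 120 high; origin at the centre of its underside.
- beaker_small: Bystander: small glass beaker, 68 mm diameter, 85 high; origin at the centre of its underside.
- bottle: Bystander: white bottle with red cap, 66 mm diameter, 170 high; origin at the centre of its underside.
- tray: Bystander: blue divided parts tray 100 x 140 x 30 mm; origin at the centre of its underside.
- jar: Bystander: amber jar with black lid, 60 mm diameter, 70 high; origin at the centre of its underside.
- wrench: Bystander: steel wrench, 170 mm long, lying flat along its own x.
- screwdriver: Bystander: yellow-handled screwdriver, 180 mm long, lying along its own x.

How it is judged:
By the outcome, as a careful person would: the job done as asked, in the order asked, and still so for the second after the job is handed in, while the arm keeps its last pose, push and grip.
It also fails if it takes over 45 s, if anything falls off the work surface, if the arm or the gripper's body presses on something with over 40 N, if the wrist force passes 120 N, or if a joint passes its speed limit or range.

### The arm

A 6-joint arm with a two-finger parallel gripper is mounted at the origin on the work surface. World frame = base frame: x ahead of the robot, y to its left, z up, the work surface at z = 0. Lengths are in mm, angles in rad, forces in N, time in s.
With the tool pointing down it reaches from about 275 to 875 mm from the base axis. Payload 12.5 kg.
Tool frame: the origin (TCP) lies at the very end of the fingers, on their centre line; the grasp point (between the pads) lies behind it (manip.tcp_to_grasp is the z of the grasp point in the tool frame, in mm); z points along the fingers, y is the line along which they close (so a half turn about z gives the same grasp; the last joint's range is limited). The gripper opens to 85 mm and grips with 20 to 120 N. Pads are 22 mm wide; open, the fingers measure 114 mm over their backs; the gripper's body (76 mm by 85 mm) begins 54 mm behind the grasp point. The pads swing forward as they close: fully open they stand 13 mm farther back than shut.
Start: joints at [1.148, 0.351, 1.652, -0, 1.139, -0.085], TCP at [182.245, 518.914, 231.29] pointing down, gripper open.
Joint ranges: [-2.75, 2.75], [-0.79, 2.1], [0.01, 2.65], [-1.57, 4.71], [0.07, 3.14], [-2.87, 2.87]. Speed limits (rad/s): [2.22, 2.22, 2.79, 3.14, 3.14, 3.14].

### API

Orientations are given as [roll, pitch, yaw] about the fixed x, y, z axes, in that order (R = Rz(yaw) Ry(pitch) Rx(roll)).
In Python, from bench import telemetry, cams, workorder, manip gives the robot as it stands. The module is installed in compiled form; this text tells all that it offers.
- The arm moves only by the tool drive_tool, never from a script. Its argument "plan" is a list of rows, each an object of numbers: "x", "y", "z": the shift along the tool's x, y, z in cm; "ax", "ay", "az": the turn, a rotation vector about the tool's x, y, z in degrees; "fingers": the opening, from 0 (shut) to 1 (fully open). In form: [{"x": .., "y": .., "z": .., "ax": .., "ay": .., "az": .., "fingers": ..}, ...]. A call has 1 to 8 rows; each row shifts and turns the commanded pose from where the row before left it, along the tool's axes as they then stand; what a row does not reach is not made up. A row lasts 1/8 s, in which the tool goes at most 62.5 mm and 10.7 degrees, less where a joint would pass 70% of its speed; a pose out of reach is approached as far as the arm can. A call with a gripper value outside its range is refused whole. The fingers move at their own pace and stop on an object; the grip force is fixed at half the most. Time passes only in rows, so rows that do not move let the fingers close. It gives the time, the measured TCP pose, the force, the opening and the grip force at its end, in the units of the state.
- telemetry.state(): the state, without advancing time (a new reading comes with each control period).
- cams.grab_frame(name): name is "side" or "top"; returns a dict with "image" (400x640x3 uint8, red, green, blue), "fx", "fy", "cx", "cy" (pixels), "R" (3x3) and "t" (3): a world point X has camera coordinates R X + t. Camera axes: x right, y down, z forward; pixel columns grow to the right and rows downward; lengths in mm; the calibration is good to about 2 mm. A picture is of the moment at which its call begins. There is no depth.
- workorder.job_done(): hands the job in; it is judged then, once.
The state is a dict: "clock": time; "joint_pos": joint angles; "qvel": joint speeds; "joint_torque": joint torques, N m; "position": TCP position; "tcp_rot": TCP orientation; "ft_force": force on the tool from outside, world axes, zero at the start; "moment": the same for the moment, N m; "opening": opening from 0.0 (shut) to 1.0 (fully open); "grip_force": force on a finger pad.
Only numpy, scipy, OpenCV 4.12 (cv2) and the standard library are available. Lean on these libraries where they do the work, as an engineer would, in place of code of your own. Each camera call takes 0.05 s, during which the arm holds its last target. There are 200 camera calls.

## Working session

There is one attempt and no reset: what is moved stays moved. The work goes in short steps, Python scripts to look and compute and a tool call to move; the robot and the scene stay as the last step left them, time stands still between calls to the robot, and variables do not carry over. Pictures are saved under pics/ and viewed, at most 10 in all, crops included, and the job is handed in when it is done.

Besides the shell and the picture viewer there is one more tool, called as a command line: name --argument value ..., lists and objects as JSON in quotes. drive_tool: Moves the arm, as the interface text tells. Its arguments: {"type":"object","properties":{"plan":{"type":"array","items":{"type":"object","properties":{"x":{"type":"number"},"y":{"type":"number"},"z":{"type":"number"},"ax":{"type":"number"},"ay":{"type":"number"},"az":{"type":"number"},"fingers":{"type":"number"}}}}},"required":["plan"]}

```bash
mkdir -p pics; cat > h.py <<'E'
import numpy as np, cv2
from bench import telemetry, cams, workorder, manip
from scipy.spatial.transform import Rotation as Ro
def save(name,fn,crop=None,s=1):
    f=cams.grab_frame(name); im=f["image"][:,:,::-1]
    np.savez('pics/'+name+'.npz',**{k:np.array(v) for k,v in f.items()})
    if crop: im=im[crop[1]:crop[3],crop[0]:crop[2]]
    cv2.imwrite('pics/'+fn,cv2.resize(im,None,fx=s,fy=s,interpolation=cv2.INTER_CUBIC)); return f
def back(f,u,v,z):
    R,t=np.array(f["R"]),np.array(f["t"]).ravel(); c=-R.T@t
    d=R.T@np.array([(u-f["cx"])/f["fx"],(v-f["cy"])/f["fy"],1]); return c+d*(z-c[2])/d[2]
def proj(f,X):
    p=np.array(f["R"])@np.array(X,float)+np.array(f["t"]).ravel(); return f["fx"]*p[0]/p[2]+f["cx"],f["fy"]*p[1]/p[2]+f["cy"]
def load(n): 
    d=np.load('pics/'+n+'.npz'); return {k:d[k] for k in d.files}
E
python3 - <<'E'
from h import *
np.set_printoptions(precision=3,suppress=True)
for n in("top","side"):
    f=save(n,n+'1.png',s=1.25); R=np.array(f["R"]);print(n,f["fx"],f["cx"],f["cy"],R.tolist(),-R.T@np.array(f["t"]).ravel())
print(telemetry.state(),manip.tcp_to_grasp)
E
```

```text
top 448.7899711677326 323.7175542348155 198.96565555151867 [[-0.021890417637729767, -0.9997551269213143, 0.003239723783392244], [-0.996552467286691, 0.021560680812047015, -0.08011439937819669], [0.08002493086816095, -0.004982292390851534, -0.9967804107234839]] [ 444.931   28.318 1781.056]
side 384.7136088510048 321.153228978585 201.54838833398566 [[0.9817186150325607, -0.19033080427013777, 0.0016570589710006576], [-0.08872889948117275, -0.46532746812998615, -0.8806801518148327], [0.16839163665518198, 0.8644330699074506, -0.4737084803494338]] [ 379.541 -984.421  638.673]
{'clock': 0.1, 'joint_pos': array([ 1.148,  0.351,  1.652, -0.   ,  1.139, -0.085]), 'qvel': array([-0.001, -0.001, -0.003, -0.   , -0.001,  0.001]), 'joint_torque': array([  0.001, -50.684, -29.187,  -0.   ,   0.003,   0.   ]), 'position': array([182.131, 518.647, 230.823]), 'tcp_rot': array([-3.141, -0.   ,  2.804]), 'ft_force': array([ 1.144, -0.223,  0.268]), 'moment': array([-0.058,  0.022, -0.041]), 'grip_force': 0.0, 'opening': 1.0027366901572516} -18.700000000000003
```

View pics/top1.png

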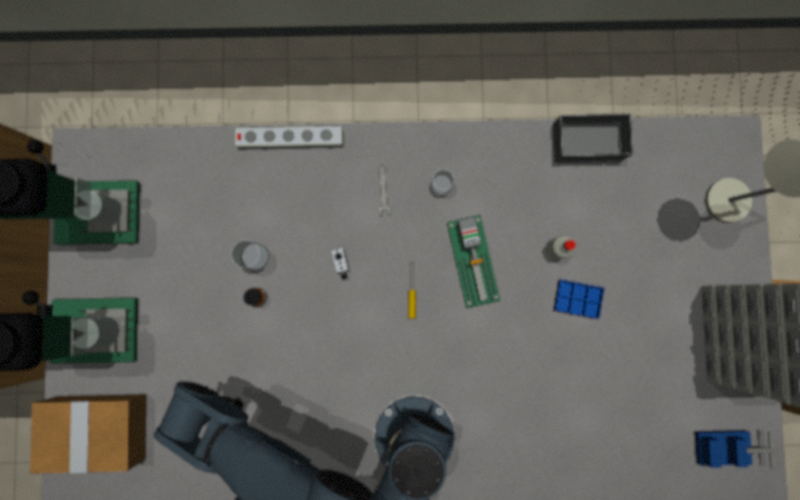

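View pics/side1.png

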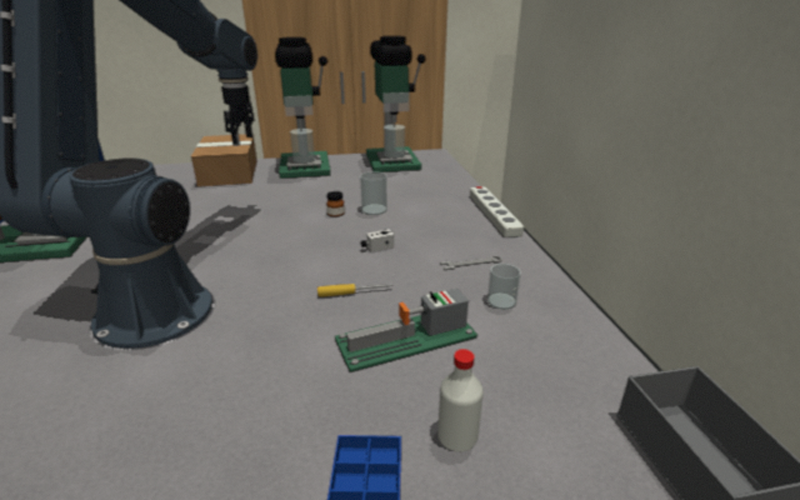

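The top view shows the block at about (340,262)/1.25 with its knob towards the robot. The stand is at (473,262)/1.25, with the housing at its far end. Next I'll measure both from segmentation and check with an enlarged crop.

```bash
python3 - <<'E'
from h import *
np.set_printoptions(precision=1,suppress=True)
f=load("top");g=load("side")
im=f["image"].astype(int); r,gg,b=im[...,0],im[...,1],im[...,2]
# stand: green base
m=((gg-r>20)&(gg-b>8)).astype(np.uint8); m[:, :340]=0; m[:,420:]=0; m[:150]=0;m[260:]=0
pts=np.argwhere(m)[:,::-1]; 
w=np.array([back(f,u,v,12)[:2] for u,v in pts]).astype(np.float32)
print("green",len(w),cv2.minAreaRect(w))
# orange pad
mo=((r-b>60)&(r-gg>25)); mo[:, :360]=0;mo[:,400:]=0; mo[:180]=0;mo[230:]=0
p=np.argwhere(mo)[:,::-1]; print("orange px",p.mean(0),len(p),back(f,*p.mean(0),84))
a=cv2.resize(f["image"][190:230,255:295],(400,400),interpolation=cv2.INTER_CUBIC)
c=cv2.resize(f["image"][165:250,345:410],None,fx=400/85,fy=400/85,interpolation=cv2.INTER_CUBIC)
d=cv2.resize(g["image"][175:210,280:325],(400,311))
e=cv2.resize(g["image"][225:300,260:390],(400,231))
de=np.vstack([a,np.zeros((0,400,3),np.uint8)])
top=np.hstack([a,c]); cv2.imwrite('pics/c1.png',top[:,:,::-1]); print(top.shape)
E
```

```text
green 1260 ((544.2932739257812, -195.17727661132812), (277.8426513671875, 108.62586212158203), 11.331716537475586)
orange px [379.4 203.1] 29 [ 560.9 -190.9   84. ]
(400, 706, 3)
```

View pics/c1.png

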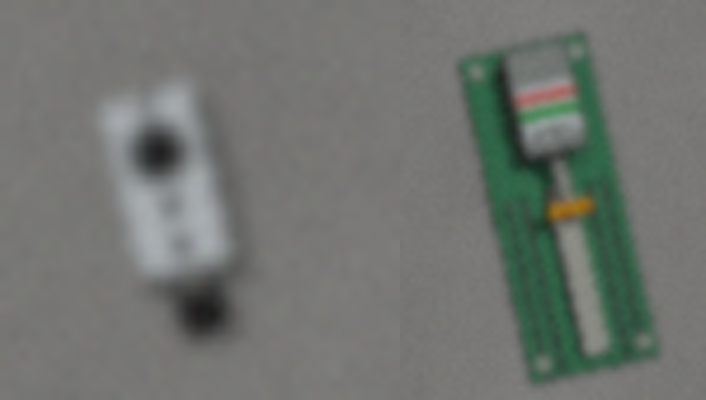

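The enlarged view shows the block's top face at crop (100..235, 85..280) with the knob at (203,313). The pad lies on the rail at (570,209), and my orange mask also caught the red scale band.

```bash
python3 - <<'E'
from h import *
np.set_printoptions(precision=1,suppress=True)
f=load("top");g=load("side")
a=np.radians(11.33); S=np.array([544.3-20*np.cos(a),-195.2-20*np.sin(a),0]); Rs=Ro.from_euler('z',a).as_matrix()
st=lambda X:Rs.T@(np.array(X)-S)
im=cv2.resize(f["image"],None,fx=4,fy=4,interpolation=cv2.INTER_CUBIC).astype(int); r,gg,b=im[...,0],im[...,1],im[...,2]
P=lambda p:((p+.5)/4-.5)
mo=((r-b>60)&(r-gg>25)); mo[:, :1440]=0;mo[:,1600:]=0; mo[:780]=0;mo[920:]=0
p=P(np.argwhere(mo)[:,::-1].mean(0)); print("pad top stand coords",st(back(f,*p,84)))
sub=np.zeros_like(mo); sub[760:920,1020:1180]=1
mb=sub&(im.min(2)>125)
mb=cv2.morphologyEx(mb.astype(np.uint8),cv2.MORPH_CLOSE,np.ones((25,25)))
pts=P(np.argwhere(mb)[:,::-1]); w=np.array([back(f,*q,44)[:2] for q in pts]).astype(np.float32)
print("block",cv2.minAreaRect(w),len(w))
mk=sub&(im.max(2)<60); n,l,s,c=cv2.connectedComponentsWithStats(mk.astype(np.uint8))
for i in range(1,n): print("dark",P(c[i]),s[i,4],back(f,*P(c[i]),44),back(f,*P(c[i]),25))
# side view overlay check
c0=cv2.minAreaRect(w); th=np.radians(c0[2] if c0[1][0]>c0[1][1] else c0[2]-90); B=np.array([*c0[0],22]);Rb=Ro.from_euler('z',th).as_matrix(); print("th",np.degrees(th))
o=cv2.resize(g["image"],None,fx=4,fy=4,interpolation=cv2.INTER_CUBIC)
def box(T,R,lo,hi,col):
    for i in range(8):
        for k in range(3):
            if not i>>k&1:
                q=[[(lo,hi)[j>>n&1][n] for n in range(3)] for j in(i,i|1<<k)]
                u=[tuple(int(round(4*(z+.5))) for z in proj(g,T+R@np.array(x,float))) for x in q]; cv2.line(o,*u,col,1)
box(B,Rb,[-35,-18,-22],[35,18,22],(255,0,0)); box(S,Rs,[-120,-55,0],[160,55,12],(255,0,0)); box(S,Rs,[-105,-10,12],[35,10,45],(255,255,0)); box(S,Rs,[10,-17,50],[20,17,84],(0,0,255))
cv2.imwrite('pics/c2.png',cv2.resize(o[680:1220,1020:1580],None,fx=1.1,fy=1.1)[:,:,::-1])
E
```

```text
pad top stand coords [14.6  1.6 84. ]
block ((556.5481567382812, 226.3661346435547), (74.12515258789062, 40.98552322387695), 12.177481651306152) 2993
dark [270.3 204.8] 101 [566.2 227.   44. ] [567.5 229.2  25. ]
dark [274.9 220.5] 220 [504.9 210.3  44. ] [505.5 212.3  25. ]
th 12.177481651306152
```

View pics/c2.png

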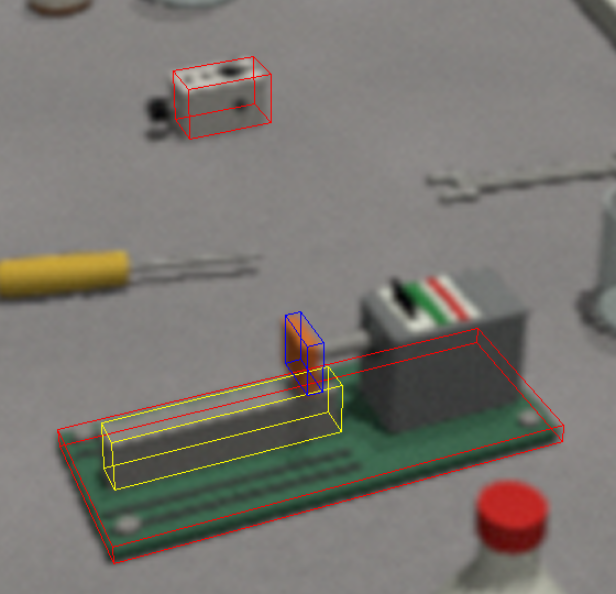

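The side overlay agrees with the fit to about 3 mm. Block: about (556, 227), yaw about 13°. Stand origin: about (524.7, -199.1), yaw 11.3°. I'll turn the tool first, then travel.

drive_tool --plan '[{"az": -8},{"az": -8},{"az": -8},{"az": -8.4},{"x": -4,"y": -5},{"x": -4,"y": -5},{"x": -4,"y": -5},{"x": -4,"y": -5}]'

```text
schema error: expected keys x, y, z, ax, ay, az, fingers
```

drive_tool --plan '[{"x": -4,"y": -5},{"x": -4,"y": -5},{"x": -3,"y": -4},{"x": -2.8,"y": -3},{"z": 4},{"z": 4},{"z": 2},{}]'

```text
schema error: expected keys x, y, z, ax, ay, az, fingers
```

```bash
cat >> h.py <<'E'
def to(tx,ty,tz,yaw):
    s=telemetry.state(); R=Ro.from_euler('xyz',s["tcp_rot"]); d=R.inv().apply(np.array([tx,ty,tz])-s["position"])
    print("pos",s["position"],np.degrees(s["tcp_rot"]),"q6",s["joint_pos"][5]); print("tool shift cm",d/10,"az",-(yaw-np.degrees(s["tcp_rot"][2])+180)%360-360*0,"F",s["ft_force"],s["clock"])
E
python3 - <<'E'
from h import *
np.set_printoptions(precision=2,suppress=True)
to(556,227,60,193)
f=save("top","t2.png",(250,180,300,240),10)
save("side","s2.png",(255,140,355,215),8)
a=cv2.imread('pics/t2.png');b=cv2.imread('pics/s2.png')
cv2.imwrite('pics/c3.png',np.hstack([cv2.resize(a,(320,384)),cv2.resize(b,(480,384))]))
E
```

```text
pos [182.13 518.65 230.82] [-179.94   -0.    160.65] q6 -0.08461409660463037
tool shift cm [-44.94 -15.11  17.09] az 147.6467933223423 F [ 1.14 -0.22  0.27] 0.1
```

View pics/c3.png

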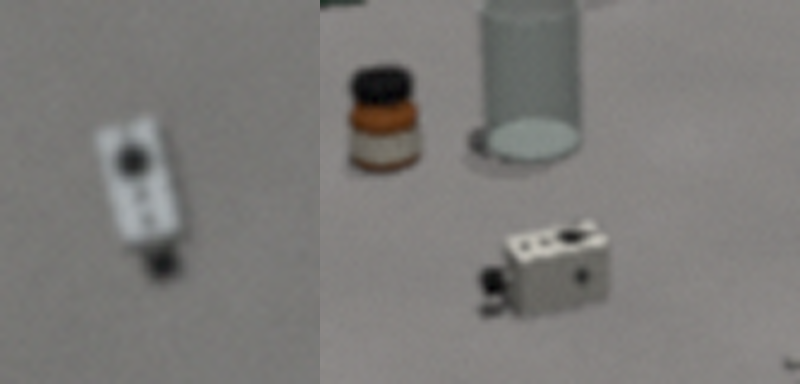

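The picture shows the block unmoved, because both plans were refused: every row needs all the keys.

drive_tool --plan '[{"x": 0,"y": 0,"z": 0,"ax": 0,"ay": 0,"az": -8,"fingers": 1},{"x": 0,"y": 0,"z": 0,"ax": 0,"ay": 0,"az": -8,"fingers": 1},{"x": 0,"y": 0,"z": 0,"ax": 0,"ay": 0,"az": -8,"fingers": 1},{"x": 0,"y": 0,"z": 0,"ax": 0,"ay": 0,"az": -8.4,"fingers": 1},{"x": -4,"y": -5,"z": 0,"ax": 0,"ay": 0,"az": 0,"fingers": 1},{"x": -4,"y": -5,"z": 0,"ax": 0,"ay": 0,"az": 0,"fingers": 1},{"x": -4,"y": -5,"z": 0,"ax": 0,"ay": 0,"az": 0,"fingers": 1},{"x": -4,"y": -5,"z": 0,"ax": 0,"ay": 0,"az": 0,"fingers": 1}]'

```text
clock: 1.2
position: [379.8, 362.6, 231.3]
tcp_rot: [3.141, 0.0, -2.914]
ft_force: [0.2, 1.3, 0.4]
opening: 1.0
grip_force: 0.0
```

drive_tool --plan '[{"x": -4,"y": -5,"z": 0,"ax": 0,"ay": 0,"az": 0,"fingers": 1},{"x": -4,"y": -5,"z": 0,"ax": 0,"ay": 0,"az": 0,"fingers": 1},{"x": -3,"y": -4,"z": 0,"ax": 0,"ay": 0,"az": 0,"fingers": 1},{"x": -2.8,"y": -3,"z": 0,"ax": 0,"ay": 0,"az": 0,"fingers": 1},{"x": 0,"y": 0,"z": 4,"ax": 0,"ay": 0,"az": 0,"fingers": 1},{"x": 0,"y": 0,"z": 4,"ax": 0,"ay": 0,"az": 0,"fingers": 1},{"x": 0,"y": 0,"z": 2,"ax": 0,"ay": 0,"az": 0,"fingers": 1},{"x": 0,"y": 0,"z": 0,"ax": 0,"ay": 0,"az": 0,"fingers": 1}]'

```text
clock: 2.2
position: [548.1, 231.1, 129.8]
tcp_rot: [-3.141, -0.003, -2.914]
ft_force: [0.6, 0.5, 0.4]
opening: 1.0
grip_force: 0.0
```

```bash
python3 - <<'E'
from h import *
np.set_printoptions(precision=2,suppress=True)
to(556,227,7,193)
save("top","t3.png",(250,180,300,240),10)
save("side","s3.png",(255,140,355,215),8)
a=cv2.imread('pics/t3.png');b=cv2.imread('pics/s3.png')
cv2.imwrite('pics/c4.png',np.hstack([cv2.resize(a,(320,384)),cv2.resize(b,(480,384))]))
E
```

```text
pos [548.06 231.12 129.83] [-179.98   -0.18 -166.95] q6 -1.477618883294332
tool shift cm [-0.72 -0.58 12.28] az 180.04530910929998 F [0.64 0.48 0.36] 2.2
```

View pics/c4.png

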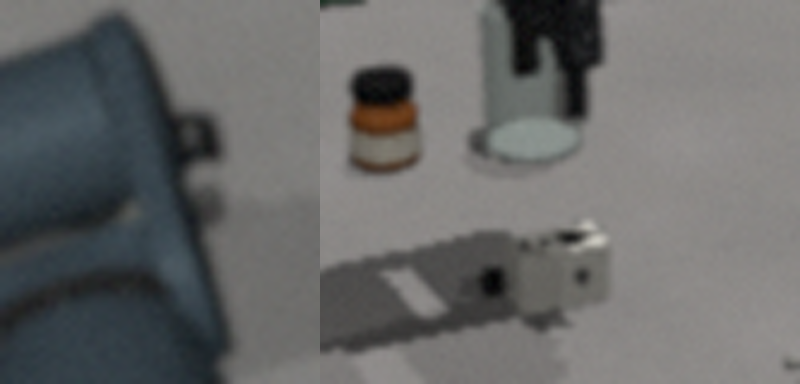

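The side crop shows the open fingers above the block at about (525..600, 20..110), astride it. Next: small correction, descend, close.

drive_tool --plan '[{"x": -0.7,"y": -0.6,"z": 3,"ax": 0,"ay": 0,"az": 0,"fingers": 1},{"x": 0,"y": 0,"z": 3,"ax": 0,"ay": 0,"az": 0,"fingers": 1},{"x": 0,"y": 0,"z": 2,"ax": 0,"ay": 0,"az": 0,"fingers": 1},{"x": 0,"y": 0,"z": 2,"ax": 0,"ay": 0,"az": 0,"fingers": 1},{"x": 0,"y": 0,"z": 1.2,"ax": 0,"ay": 0,"az": 0,"fingers": 1},{"x": 0,"y": 0,"z": 0.9,"ax": 0,"ay": 0,"az": 0,"fingers": 1},{"x": 0,"y": 0,"z": 0,"ax": 0,"ay": 0,"az": 0,"fingers": 1},{"x": 0,"y": 0,"z": 0,"ax": 0,"ay": 0,"az": 0,"fingers": 1}]'

```text
clock: 3.3
position: [557.4, 227.3, 10.9]
tcp_rot: [3.142, 0.001, -2.914]
ft_force: [0.5, -0.1, 0.8]
opening: 0.999
grip_force: 0.0
```

drive_tool --plan '[{"x": 0,"y": 0,"z": 0,"ax": 0,"ay": 0,"az": 0,"fingers": 0},{"x": 0,"y": 0,"z": 0,"ax": 0,"ay": 0,"az": 0,"fingers": 0},{"x": 0,"y": 0,"z": 0,"ax": 0,"ay": 0,"az": 0,"fingers": 0},{"x": 0,"y": 0,"z": 0,"ax": 0,"ay": 0,"az": 0,"fingers": 0},{"x": 0,"y": 0,"z": 0,"ax": 0,"ay": 0,"az": 0,"fingers": 0},{"x": 0,"y": 0,"z": 0,"ax": 0,"ay": 0,"az": 0,"fingers": 0},{"x": 0,"y": 0,"z": 0,"ax": 0,"ay": 0,"az": 0,"fingers": 0},{"x": 0,"y": 0,"z": 0,"ax": 0,"ay": 0,"az": 0,"fingers": 0}]'

```text
clock: 4.3
position: [557.4, 227.1, 10.8]
tcp_rot: [-3.141, 0.001, -2.914]
ft_force: [-0.8, -1.7, 6.0]
opening: 0.411
grip_force: 61.2
```

Gripped: an opening of 0.41 is about 35 mm, close to the 36 mm width. Now lift and carry to above the rail at stand x ≈ -45.

drive_tool --plan '[{"x": 0,"y": 0,"z": -2,"ax": 0,"ay": 0,"az": 0,"fingers": 0},{"x": 0,"y": 0,"z": -5,"ax": 0,"ay": 0,"az": 0,"fingers": 0},{"x": 0,"y": 0,"z": -5,"ax": 0,"ay": 0,"az": 0,"fingers": 0},{"x": 1,"y": -2.6,"z": 0,"ax": 0,"ay": 0,"az": 0,"fingers": 0},{"x": 2,"y": -4,"z": 0,"ax": 0,"ay": 0,"az": 0,"fingers": 0},{"x": 2,"y": -4.5,"z": 0,"ax": 0,"ay": 0,"az": 0,"fingers": 0},{"x": 2,"y": -4.5,"z": 0,"ax": 0,"ay": 0,"az": 0,"fingers": 0},{"x": 2,"y": -4.5,"z": 0,"ax": 0,"ay": 0,"az": 0,"fingers": 0}]'

```text
clock: 5.3
position: [514.1, 9.7, 131.2]
tcp_rot: [-3.142, 0.0, -2.914]
ft_force: [0.8, 0.1, -3.1]
opening: 0.411
grip_force: 61.0
```

drive_tool --plan '[{"x": 2,"y": -4.5,"z": 0,"ax": 0,"ay": 0,"az": 0,"fingers": 0},{"x": 2,"y": -4.5,"z": 0,"ax": 0,"ay": 0,"az": 0,"fingers": 0},{"x": 2,"y": -4.5,"z": 0,"ax": 0,"ay": 0,"az": 0,"fingers": 0},{"x": 1.5,"y": -4,"z": 0,"ax": 0,"ay": 0,"az": 0,"fingers": 0},{"x": 0.8,"y": -3,"z": 0,"ax": 0,"ay": 0,"az": 1.7,"fingers": 0},{"x": 0,"y": 0,"z": 2,"ax": 0,"ay": 0,"az": 0,"fingers": 0},{"x": 0,"y": 0,"z": 0,"ax": 0,"ay": 0,"az": 0,"fingers": 0},{"x": 0,"y": 0,"z": 0,"ax": 0,"ay": 0,"az": 0,"fingers": 0}]'

```text
clock: 6.3
position: [480.4, -207.1, 111.2]
tcp_rot: [-3.141, 0.0, -2.943]
ft_force: [-1.0, 0.0, -2.7]
opening: 0.417
grip_force: 60.8
```

```bash
python3 - <<'E'
from h import *
np.set_printoptions(precision=2,suppress=True)
to(480.6,-207.9,65,191.3)
save("top","t4.png",(340,160,420,260),6)
g=save("side","s4.png",(240,200,400,310),5)
a=cv2.imread('pics/t4.png');b=cv2.imread('pics/s4.png')
cv2.imwrite('pics/c5.png',b)
E
```

```text
pos [ 480.35 -207.12  111.16] [-179.99    0.02 -168.62] q6 -2.2655828025661324
tool shift cm [-0.01 -0.08  4.62] az 180.07703850795986 F [-1.    0.01 -2.74] 6.3
```

View pics/c5.png

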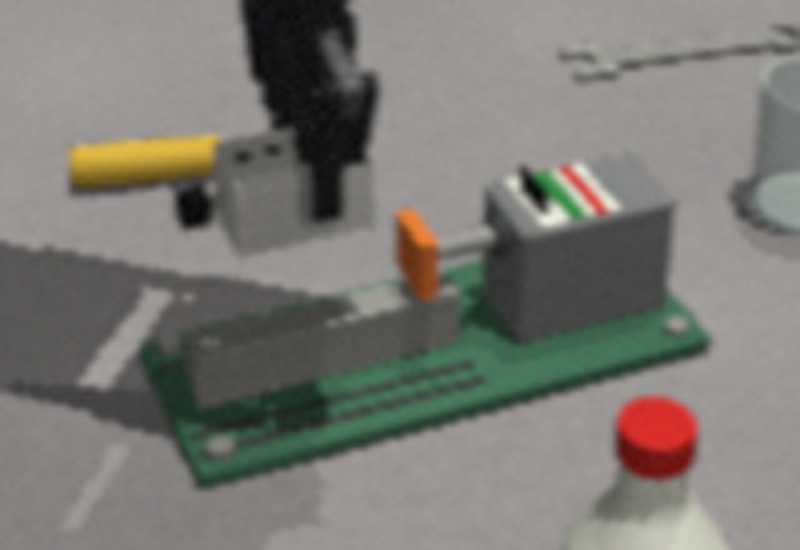

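The side crop shows the block held level above the rail: near bottom edge from (240,254) to (373,224), knob at (195,205). The stop is untouched. I'll compare this with the projected models to find the offset within the grip and the lateral error.

```bash
python3 - <<'E'
from h import *
np.set_printoptions(precision=1,suppress=True)
g=load("side"); s=telemetry.state(); T=s["position"]; yaw=s["tcp_rot"][2]+np.pi
Rb=Ro.from_euler('z',yaw).as_matrix(); C=T+[0,0,11.2]
pc=lambda X:(np.array(proj(g,X))-[240,200]+.5)*5
for n,o in dict(knobendBot=[-35,-18,-22],frontBot=[35,-18,-22],knobendTop=[-35,-18,22],knob=[-54,0,0]).items():
    print(n,pc(C+Rb@np.array(o)), "per 10mm x",pc(C+Rb@np.array(o)+Rb[:,0]*10)-pc(C+Rb@np.array(o)))
a=np.radians(11.33); S=np.array([544.3-20*np.cos(a),-195.2-20*np.sin(a),0]); Rs=Ro.from_euler('z',a).as_matrix()
for n,o in dict(plateL=[-120,-55,12],plateR=[160,-55,12],railBotL=[-105,-10,12],railTopL=[-105,-10,45],railTopR=[35,-10,45],housTopFrontNear=[62,-26,82],housTopBackNear=[150,-26,82],padTopNear=[10,-17,84],padBotNear=[10,-17,50],padTopFar=[10,17,84]).items():
    print(n,pc(S+Rs@np.array(o)),"per 5mm y",pc(S+Rs@(np.array(o)+[0,5,0]))-pc(S+Rs@np.array(o)))
E
```

```text
knobendBot [250.6 256.8] per 10mm x [19.9 -4.6]
frontBot [386.9 225.1] per 10mm x [18.9 -4.4]
knobendTop [247.1 179.4] per 10mm x [20.4 -4.5]
knob [199.  207.2] per 10mm x [20.1 -4.5]
plateL [201.9 470.9] per 5mm y [-3.1 -6.6]
plateR [715.  332.8] per 5mm y [-4.8 -5.5]
railBotL [204.5 405.7] per 5mm y [-2.9 -6.1]
railTopL [201.2 352.9] per 5mm y [-3.  -5.9]
railTopR [463.2 288. ] per 5mm y [-3.9 -5.4]
housTopFrontNear [526.4 233.7] per 5mm y [-4.3 -5.3]
housTopBackNear [680.1 196.8] per 5mm y [-4.8 -5. ]
padTopNear [424.  243.5] per 5mm y [-3.9 -5.4]
padBotNear [423.6 298.9] per 5mm y [-3.8 -5.5]
padTopFar [398.3 207.7] per 5mm y [-3.7 -5.1]
```

```bash
cat >> h.py <<'E'
from scipy.ndimage import map_coordinates, gaussian_filter1d
def edge(g,A,B,name,w=3.0):
    gray=cv2.cvtColor(np.ascontiguousarray(g["image"]),cv2.COLOR_RGB2GRAY).astype(float)
    a,b=np.array(proj(g,A)),np.array(proj(g,B)); t=(b-a)/np.linalg.norm(b-a); n=np.array([-t[1],t[0]])
    if abs(n[1])>abs(n[0]): n*=np.sign(n[1])
    else: n*=np.sign(n[0])
    d=np.arange(-w-1,w+1.01,.1); fr=np.linspace(.1,.9,40)
    P=a+fr[:,None,None]*(b-a)+d[None,:,None]*n
    I=map_coordinates(gray,[P[...,1],P[...,0]],order=3).mean(0)
    G=np.abs(np.gradient(gaussian_filter1d(I,3)));  pk=[i for i in range(5,len(d)-5) if G[i]==G[i-5:i+6].max() and G[i]>.25*G.max()]
    print(name,"n",n.round(2),"peaks",[(round(d[i],2),round(G[i],1)) for i in pk])
a0=np.radians(11.33); S=np.array([544.3-20*np.cos(a0),-195.2-20*np.sin(a0),0]); Rs=Ro.from_euler('z',a0).as_matrix()
def stand_edges(g):
    for n,p,q in [("plateNearBot",[-110,-55,0],[150,-55,0]),("plateNearTop",[-110,-55,12],[150,-55,12]),("railNearBot",[-105,-10,12],[35,-10,12]),("railNearTop",[-100,-10,45],[5,-10,45]),("housNearTop",[62,-26,82],[150,-26,82]),("plateLeft",[-120,-50,12],[-120,50,12]),("housFrontVert",[62,-26,20],[62,-26,80]),("railLeftVert",[-105,-10,12],[-105,-10,45])]:
        edge(g,S+Rs@np.array(p,float),S+Rs@np.array(q,float),n)
def block_edges(g):
    s=telemetry.state(); T=s["position"]; Rb=Ro.from_euler('z',s["tcp_rot"][2]+np.pi).as_matrix(); C=T+[0,0,11.2]
    for n,p,q in [("blkNearBot",[-35,-18,-22],[35,-18,-22]),("blkNearTop",[-35,-18,22],[0,-18,22]),("blkKnobVert",[-35,-18,-18],[-35,-18,18]),("blkFrontVert",[35,-18,-20],[35,-18,15])]:
        edge(g,C+Rb@np.array(p,float),C+Rb@np.array(q,float),n,4)
E
python3 - <<'E'
from h import *
g=load("side"); stand_edges(g); block_edges(g)
E
```

```text
plateNearBot n [0.26 0.96] peaks [(np.float64(-2.3), np.float64(2.3)), (np.float64(0.2), np.float64(5.0))]
plateNearTop n [0.26 0.97] peaks [(np.float64(-2.1), np.float64(1.1)), (np.float64(1.3), np.float64(2.3)), (np.float64(3.5), np.float64(4.2))]
railNearBot n [0.25 0.97] peaks [(np.float64(0.2), np.float64(0.6)), (np.float64(2.0), np.float64(0.3))]
railNearTop n [0.24 0.97] peaks [(np.float64(-0.5), np.float64(0.7)), (np.float64(1.3), np.float64(1.1))]
housNearTop n [0.23 0.97] peaks [(np.float64(-2.9), np.float64(1.0)), (np.float64(0.9), np.float64(3.1))]
plateLeft n [ 0.91 -0.42] peaks [(np.float64(-2.5), np.float64(1.8))]
housFrontVert n [1.   0.04] peaks [(np.float64(-0.4), np.float64(0.7))]
railLeftVert n [ 1.   -0.06] peaks [(np.float64(-1.7), np.float64(1.1))]
blkNearBot n [0.23 0.97] peaks [(np.float64(-3.5), np.float64(1.1)), (np.float64(-0.3), np.float64(1.9))]
blkNearTop n [0.21 0.98] peaks [(np.float64(-3.6), np.float64(1.2)), (np.float64(-0.6), np.float64(1.1)), (np.float64(4.2), np.float64(0.3))]
blkKnobVert n [ 1.   -0.05] peaks [(np.float64(-4.5), np.float64(0.6)), (np.float64(-2.4), np.float64(0.9))]
blkFrontVert n [ 1. -0.] peaks [(np.float64(-2.5), np.float64(1.5))]
```

drive_tool --plan '[{"x": 0,"y": 0,"z": 2,"ax": 0,"ay": 0,"az": 0,"fingers": 0},{"x": 0,"y": 0,"z": 2,"ax": 0,"ay": 0,"az": 0,"fingers": 0},{"x": 0,"y": 0,"z": 1.2,"ax": 0,"ay": 0,"az": 0,"fingers": 0},{"x": 0,"y": 0,"z": 0,"ax": 0,"ay": 0,"az": 0,"fingers": 0},{"x": 0,"y": 0,"z": 0,"ax": 0,"ay": 0,"az": 0,"fingers": 0}]'

```text
clock: 7.02
position: [480.6, -207.6, 59.0]
tcp_rot: [-3.141, 0.001, -2.943]
ft_force: [-0.4, 0.5, -3.5]
opening: 0.412
grip_force: 60.9
```

```bash
python3 - <<'E'
from h import *
f=save("top","t5.png"); g=save("side","s5.png")
stand_edges(g); block_edges(g)
a=cv2.resize(f["image"][165:250,345:410],(420,549),interpolation=cv2.INTER_CUBIC)
b=cv2.resize(g["image"][225:300,268:320],(380,549),interpolation=cv2.INTER_CUBIC)
cv2.imwrite('pics/c6.png',np.hstack([a,b])[:,:,::-1])
E
```

```text
plateNearBot n [0.26 0.96] peaks [(np.float64(-2.3), np.float64(2.3)), (np.float64(0.2), np.float64(5.0))]
plateNearTop n [0.26 0.97] peaks [(np.float64(-2.0), np.float64(1.1)), (np.float64(1.3), np.float64(2.3)), (np.float64(3.5), np.float64(4.2))]
railNearBot n [0.25 0.97] peaks [(np.float64(0.2), np.float64(0.8)), (np.float64(2.2), np.float64(0.3))]
railNearTop n [0.24 0.97] peaks [(np.float64(-2.1), np.float64(0.7)), (np.float64(0.7), np.float64(1.9))]
housNearTop n [0.23 0.97] peaks [(np.float64(-3.0), np.float64(1.1)), (np.float64(0.9), np.float64(3.2))]
plateLeft n [ 0.91 -0.42] peaks [(np.float64(-2.4), np.float64(1.8))]
housFrontVert n [1.   0.04] peaks [(np.float64(-0.6), np.float64(0.7))]
railLeftVert n [ 1.   -0.06] peaks [(np.float64(-1.9), np.float64(1.1))]
blkNearBot n [0.24 0.97] peaks [(np.float64(-3.1), np.float64(1.1)), (np.float64(-0.3), np.float64(1.9))]
blkNearTop n [0.23 0.97] peaks [(np.float64(-3.8), np.float64(1.3)), (np.float64(-0.5), np.float64(1.1))]
blkKnobVert n [ 1.   -0.05] peaks [(np.float64(-2.7), np.float64(1.2))]
blkFrontVert n [ 1. -0.] peaks [(np.float64(-2.5), np.float64(1.5)), (np.float64(2.5), np.float64(2.8))]
```

View pics/c6.png

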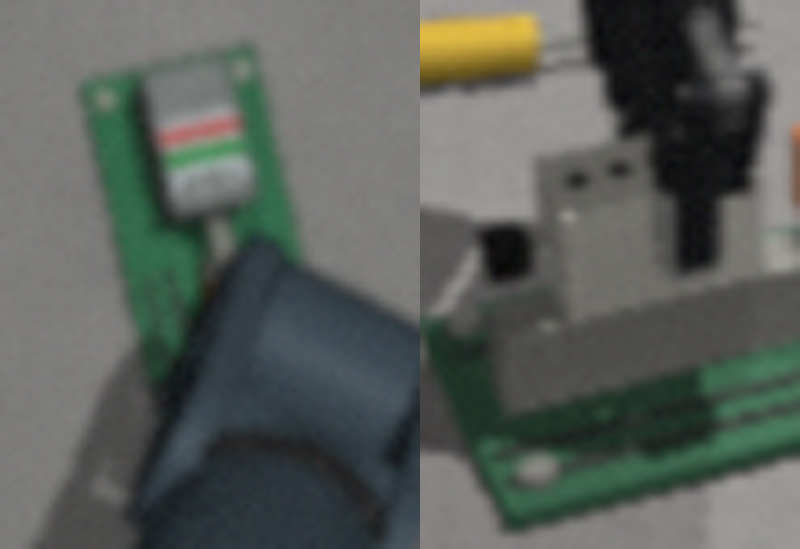

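The side crop shows the block's near bottom edge almost on the rail's near top edge at (572,320), where about 8 mm of overhang should show. So the block sits a few mm too far to +y. The image alone is ambiguous, so I'll gently touch the rail's side with the block to get the offset exactly.

drive_tool --plan '[{"x": 0,"y": 1.5,"z": -0.8,"ax": 0,"ay": 0,"az": 0,"fingers": 0},{"x": 0,"y": 2.0,"z": 0,"ax": 0,"ay": 0,"az": 0,"fingers": 0},{"x": 0,"y": 0,"z": 0,"ax": 0,"ay": 0,"az": 0,"fingers": 0},{"x": 0,"y": 0,"z": 1.8,"ax": 0,"ay": 0,"az": 0,"fingers": 0},{"x": 0,"y": -0.3,"z": 0,"ax": 0,"ay": 0,"az": 0,"fingers": 0},{"x": 0,"y": -0.1,"z": 0,"ax": 0,"ay": 0,"az": 0,"fingers": 0},{"x": 0,"y": 0,"z": 0,"ax": 0,"ay": 0,"az": 0,"fingers": 0}]'

```text
clock: 8.0
position: [474.3, -177.3, 48.8]
tcp_rot: [-3.141, 0.001, -2.944]
ft_force: [-0.3, -0.2, -4.2]
opening: 0.415
grip_force: 60.9
```

drive_tool --plan '[{"x": 0,"y": -0.1,"z": 0,"ax": 0,"ay": 0,"az": 0,"fingers": 0},{"x": 0,"y": -0.1,"z": 0,"ax": 0,"ay": 0,"az": 0,"fingers": 0},{"x": 0,"y": 0,"z": 0,"ax": 0,"ay": 0,"az": 0,"fingers": 0}]'

```text
clock: 8.38
position: [474.5, -179.1, 48.4]
tcp_rot: [-3.142, 0.0, -2.944]
ft_force: [0.2, -0.7, -3.8]
opening: 0.413
grip_force: 60.9
```

drive_tool --plan '[{"x": 0,"y": -0.1,"z": 0,"ax": 0,"ay": 0,"az": 0,"fingers": 0},{"x": 0,"y": 0,"z": 0,"ax": 0,"ay": 0,"az": 0,"fingers": 0}]'

```text
clock: 8.62
position: [474.6, -180.0, 48.3]
tcp_rot: [-3.142, 0.0, -2.944]
ft_force: [0.5, -1.5, -3.0]
opening: 0.409
grip_force: 60.9
```

drive_tool --plan '[{"x": 0,"y": -0.1,"z": 0,"ax": 0,"ay": 0,"az": 0,"fingers": 0},{"x": 0,"y": 0,"z": 0,"ax": 0,"ay": 0,"az": 0,"fingers": 0}]'

```text
clock: 8.88
position: [474.9, -181.0, 48.3]
tcp_rot: [-3.142, 0.0, -2.944]
ft_force: [-0.1, -0.8, -3.6]
opening: 0.413
grip_force: 60.9
```

drive_tool --plan '[{"x": 0,"y": -0.1,"z": 0,"ax": 0,"ay": 0,"az": 0,"fingers": 0},{"x": 0,"y": 0,"z": 0,"ax": 0,"ay": 0,"az": 0,"fingers": 0}]'

```text
clock: 9.12
position: [475.0, -182.0, 48.3]
tcp_rot: [3.142, -0.0, -2.944]
ft_force: [-0.3, -0.4, -3.9]
opening: 0.412
grip_force: 60.9
```

drive_tool --plan '[{"x": 0,"y": -0.05,"z": 0,"ax": 0,"ay": 0,"az": 0,"fingers": 0},{"x": 0,"y": 0,"z": 0,"ax": 0,"ay": 0,"az": 0,"fingers": 0}]'

```text
clock: 9.38
position: [475.1, -182.4, 48.3]
tcp_rot: [-3.142, 0.0, -2.944]
ft_force: [0.9, 0.1, -3.5]
opening: 0.412
grip_force: 60.9
```

drive_tool --plan '[{"x": 0,"y": -0.05,"z": 0,"ax": 0,"ay": 0,"az": 0,"fingers": 0},{"x": 0,"y": 0,"z": 0,"ax": 0,"ay": 0,"az": 0,"fingers": 0}]'

```text
clock: 9.62
position: [475.2, -182.9, 48.3]
tcp_rot: [3.142, -0.0, -2.944]
ft_force: [-0.1, 0.3, -3.2]
opening: 0.413
grip_force: 60.9
```

drive_tool --plan '[{"x": 0,"y": -0.05,"z": 0,"ax": 0,"ay": 0,"az": 0,"fingers": 0},{"x": 0,"y": 0,"z": 0,"ax": 0,"ay": 0,"az": 0,"fingers": 0}]'

```text
clock: 9.88
position: [475.2, -183.0, 48.3]
tcp_rot: [3.141, -0.0, -2.944]
ft_force: [0.9, 4.5, -1.5]
opening: 0.415
grip_force: 61.2
```

drive_tool --plan '[{"x": 0,"y": -0.05,"z": 0,"ax": 0,"ay": 0,"az": 0,"fingers": 0},{"x": 0,"y": 0,"z": 0,"ax": 0,"ay": 0,"az": 0,"fingers": 0}]'

```text
clock: 10.12
position: [475.3, -183.1, 48.3]
tcp_rot: [3.14, -0.0, -2.944]
ft_force: [0.7, 8.7, -0.2]
opening: 0.41
grip_force: 61.5
```

Contact is clean at y = -183.0, which puts the rail centre 28 mm to tool -y. Back off, rise, move over and settle down.

drive_tool --plan '[{"x": 0,"y": 0.5,"z": 0,"ax": 0,"ay": 0,"az": 0,"fingers": 0},{"x": 0,"y": 0,"z": -1.8,"ax": 0,"ay": 0,"az": 0,"fingers": 0},{"x": 0,"y": 0,"z": 0,"ax": 0,"ay": 0,"az": 0,"fingers": 0},{"x": 0,"y": -1.6,"z": 0,"ax": 0,"ay": 0,"az": 0,"fingers": 0},{"x": 0,"y": -1.6,"z": 0,"ax": 0,"ay": 0,"az": 0,"fingers": 0},{"x": 0,"y": 0,"z": 0,"ax": 0,"ay": 0,"az": 0,"fingers": 0},{"x": 0,"y": 0,"z": 0.8,"ax": 0,"ay": 0,"az": 0,"fingers": 0},{"x": 0,"y": 0,"z": 0,"ax": 0,"ay": 0,"az": 0,"fingers": 0}]'

```text
clock: 11.12
position: [480.1, -209.9, 57.4]
tcp_rot: [3.14, -0.001, -2.943]
ft_force: [0.0, -0.6, -3.9]
opening: 0.412
grip_force: 61.1
```

drive_tool --plan '[{"x": 0,"y": 0,"z": 0.1,"ax": 0,"ay": 0,"az": 0,"fingers": 0},{"x": 0,"y": 0,"z": 0,"ax": 0,"ay": 0,"az": 0,"fingers": 0}]'

```text
clock: 11.38
position: [480.8, -210.2, 57.3]
tcp_rot: [-3.142, -0.0, -2.943]
ft_force: [0.9, -0.6, -2.3]
opening: 0.413
grip_force: 61.1
```

```bash
python3 - <<'E'
from h import *
np.set_printoptions(precision=2,suppress=True)
s=telemetry.state(); d=s["position"]-np.array([475.2,-183.0,48.3]); print(Rs.T@d, np.degrees(s["tcp_rot"]), s["ft_force"])
E
```

```text
[  0.11 -27.75   9.01] [-180.     -0.   -168.64] [ 0.91 -0.61 -2.32]
```

drive_tool --plan '[{"x": 0,"y": -0.02,"z": 0.05,"ax": 0,"ay": 0,"az": 0,"fingers": 0},{"x": 0,"y": 0,"z": 0,"ax": 0,"ay": 0,"az": 0,"fingers": 0}]'

```text
clock: 11.62
position: [480.8, -210.6, 56.8]
tcp_rot: [-3.142, 0.0, -2.944]
ft_force: [-0.2, 0.2, -4.3]
opening: 0.413
grip_force: 61.1
```

drive_tool --plan '[{"x": 0,"y": 0,"z": 0.05,"ax": 0,"ay": 0,"az": 0,"fingers": 0},{"x": 0,"y": 0,"z": 0,"ax": 0,"ay": 0,"az": 0,"fingers": 0}]'

```text
clock: 11.88
position: [480.8, -210.6, 56.3]
tcp_rot: [-3.142, 0.0, -2.944]
ft_force: [0.1, -0.2, -3.5]
opening: 0.41
grip_force: 61.1
```

Not in contact yet, so continue down in small steps.

drive_tool --plan '[{"x": 0,"y": 0,"z": 0.05,"ax": 0,"ay": 0,"az": 0,"fingers": 0},{"x": 0,"y": 0,"z": 0,"ax": 0,"ay": 0,"az": 0,"fingers": 0}]'

```text
clock: 12.12
position: [480.8, -210.6, 55.8]
tcp_rot: [-3.142, 0.0, -2.944]
ft_force: [-0.1, 0.3, -2.5]
opening: 0.411
grip_force: 61.4
```

drive_tool --plan '[{"x": 0,"y": 0,"z": 0.04,"ax": 0,"ay": 0,"az": 0,"fingers": 0},{"x": 0,"y": 0,"z": 0,"ax": 0,"ay": 0,"az": 0,"fingers": 0}]'

```text
clock: 12.38
position: [480.8, -210.6, 55.8]
tcp_rot: [-3.141, 0.0, -2.944]
ft_force: [-2.9, 1.6, 5.6]
opening: 0.413
grip_force: 62.2
```

drive_tool --plan '[{"x": 0,"y": 0,"z": 0.03,"ax": 0,"ay": 0,"az": 0,"fingers": 0},{"x": 0,"y": 0,"z": 0,"ax": 0,"ay": 0,"az": 0,"fingers": 0}]'

```text
clock: 12.62
position: [480.8, -210.6, 55.7]
tcp_rot: [-3.142, 0.0, -2.944]
ft_force: [-4.5, 2.3, 10.5]
opening: 0.413
grip_force: 63.0
```

The block rests on the rail at z = 55.8, exactly as predicted. Ease the down-force a little and slide towards the stop (tool -x).

drive_tool --plan '[{"x": 0,"y": 0,"z": -0.03,"ax": 0,"ay": 0,"az": 0,"fingers": 0},{"x": -0.3,"y": 0,"z": 0,"ax": 0,"ay": 0,"az": 0,"fingers": 0},{"x": -0.3,"y": 0,"z": 0,"ax": 0,"ay": 0,"az": 0,"fingers": 0},{"x": -0.3,"y": 0,"z": 0,"ax": 0,"ay": 0,"az": 0,"fingers": 0},{"x": -0.3,"y": 0,"z": 0,"ax": 0,"ay": 0,"az": 0,"fingers": 0},{"x": -0.2,"y": 0,"z": 0,"ax": 0,"ay": 0,"az": 0,"fingers": 0},{"x": 0,"y": 0,"z": 0,"ax": 0,"ay": 0,"az": 0,"fingers": 0}]'

```text
clock: 13.5
position: [494.3, -208.1, 55.8]
tcp_rot: [-3.141, -0.001, -2.943]
ft_force: [-5.3, -1.2, 8.0]
opening: 0.415
grip_force: 62.6
```

drive_tool --plan '[{"x": -0.2,"y": 0,"z": 0,"ax": 0,"ay": 0,"az": 0,"fingers": 0},{"x": -0.2,"y": 0,"z": 0,"ax": 0,"ay": 0,"az": 0,"fingers": 0},{"x": 0,"y": 0,"z": 0,"ax": 0,"ay": 0,"az": 0,"fingers": 0}]'

```text
clock: 13.88
position: [498.2, -207.3, 55.8]
tcp_rot: [-3.141, -0.001, -2.943]
ft_force: [-6.9, -1.5, 9.5]
opening: 0.412
grip_force: 62.5
```

drive_tool --plan '[{"x": -0.2,"y": 0,"z": 0,"ax": 0,"ay": 0,"az": 0,"fingers": 0},{"x": -0.2,"y": 0,"z": 0,"ax": 0,"ay": 0,"az": 0,"fingers": 0},{"x": 0,"y": 0,"z": 0,"ax": 0,"ay": 0,"az": 0,"fingers": 0}]'

```text
clock: 14.25
position: [502.1, -206.5, 55.8]
tcp_rot: [-3.141, -0.001, -2.943]
ft_force: [-6.5, -0.4, 7.8]
opening: 0.413
grip_force: 62.5
```

drive_tool --plan '[{"x": -0.2,"y": 0,"z": 0,"ax": 0,"ay": 0,"az": 0,"fingers": 0},{"x": -0.2,"y": 0,"z": 0,"ax": 0,"ay": 0,"az": 0,"fingers": 0},{"x": 0,"y": 0,"z": 0,"ax": 0,"ay": 0,"az": 0,"fingers": 0}]'

```text
clock: 14.62
position: [505.8, -205.7, 55.8]
tcp_rot: [-3.141, -0.001, -2.943]
ft_force: [-7.4, -1.4, 8.0]
opening: 0.416
grip_force: 62.8
```

```bash
python3 - <<'E'
from h import *
np.set_printoptions(precision=2,suppress=True)
s=telemetry.state(); print("stand xyz",Rs.T@(s["position"]-S),"lateral from touch",(Rs.T@(s["position"]-[475.2,-183,48.3])),"F stand",Rs.T@s["ft_force"],s["clock"])
g=save("side","s6.png"); 
o=cv2.resize(g["image"][215:300,268:382],(800,596),interpolation=cv2.INTER_CUBIC); cv2.imwrite('pics/c7.png',o[:,:,::-1])
E
```

```text
stand xyz [-19.8   -2.77  55.78] lateral from touch [ 25.56 -28.31   7.48] F stand [-7.57  0.13  7.99] 14.625
```

View pics/c7.png

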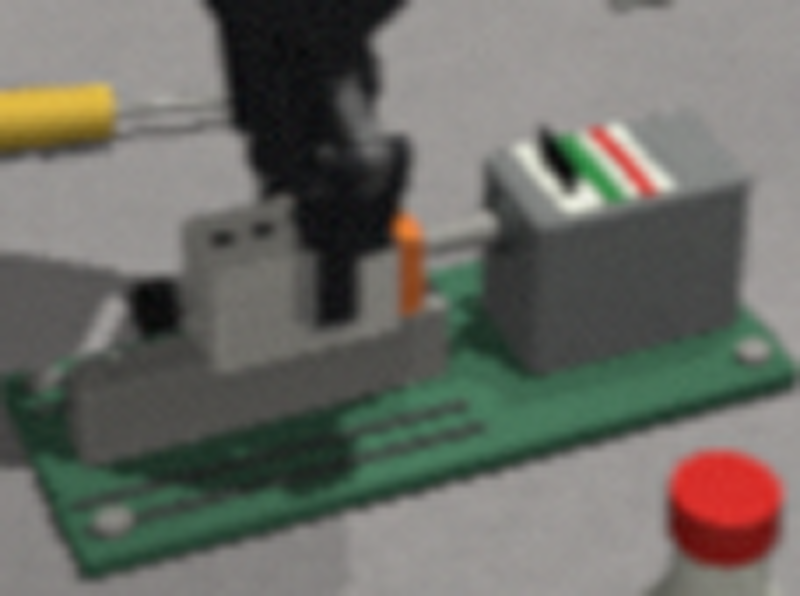

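The block's plain end has reached the pad, square, at (400,270). The pointer at (565,160) is just short of the green zone. I'll measure the pointer's shift against the untouched picture.

```bash
cat >> h.py <<'E'
def pointer(fn):
    im=cv2.imread('pics/'+fn)[228:250,330:375].astype(float)
    w=np.clip(90-im.max(2),0,None); w[:, 25:]=0; w[14:]=0; yy,xx=np.mgrid[:22,:45]; u=(w*xx).sum()/w.sum()+330; v=(w*yy).sum()/w.sum()+228
    b=cv2.imread('pics/'+fn)[235:265,315:345].astype(float); o=np.clip(b[...,2]-b[...,0]-50,0,None); cols=o.sum(0); 
    e=345-1-np.argmax(cols[::-1]>cols.max()*.5)
    print(fn,"pointer",round(u,2),round(v,2),"w",w.sum(),"pad right col",e,"orange u mean",(o.sum(0)*np.arange(315,345)).sum()/o.sum())
E
python3 - <<'E'
from h import *
g=load("side")
for f in("s5.png","s6.png"): pointer(f)
for d in(0,10,15,20,25): print(d,proj(g,S+Rs@np.array([85+d,0,90.])))
E
```

```text
s5.png pointer 345.79 237.68 w 912.0 pad right col 326 orange u mean 323.28408527516115
s6.png pointer 346.47 237.55 w 918.0 pad right col 327 orange u mean 325.8337801608579
0 (np.float64(348.6055155243237), np.float64(236.36434532949903))
10 (np.float64(352.0903274166587), np.float64(235.55730460368417))
15 (np.float64(353.82395026957164), np.float64(235.15581830005286))
20 (np.float64(355.5517570153511), np.float64(234.75567893722277))
25 (np.float64(357.27377687354794), np.float64(234.35687974829565))
```

The pointer is about 2 mm in, so contact was made about 2 mm ago. Press a further ~12.5 mm.

drive_tool --plan '[{"x": -0.2,"y": 0,"z": 0,"ax": 0,"ay": 0,"az": 0,"fingers": 0},{"x": -0.2,"y": 0,"z": 0,"ax": 0,"ay": 0,"az": 0,"fingers": 0},{"x": -0.2,"y": 0,"z": 0,"ax": 0,"ay": 0,"az": 0,"fingers": 0},{"x": -0.2,"y": 0,"z": 0,"ax": 0,"ay": 0,"az": 0,"fingers": 0},{"x": -0.2,"y": 0,"z": 0,"ax": 0,"ay": 0,"az": 0,"fingers": 0},{"x": -0.25,"y": 0,"z": 0,"ax": 0,"ay": 0,"az": 0,"fingers": 0},{"x": 0,"y": 0,"z": 0,"ax": 0,"ay": 0,"az": 0,"fingers": 0},{"x": 0,"y": 0,"z": 0,"ax": 0,"ay": 0,"az": 0,"fingers": 0}]'

```text
clock: 15.68
position: [516.9, -203.4, 55.8]
tcp_rot: [3.141, -0.003, -2.944]
ft_force: [-14.5, -3.8, 13.6]
opening: 0.409
grip_force: 63.4
```

```bash
python3 - <<'E'
from h import *
np.set_printoptions(precision=2,suppress=True)
s=telemetry.state(); print("stand xyz",Rs.T@(s["position"]-S),np.degrees(s["tcp_rot"]),"lateral from touch",(Rs.T@(s["position"]-[475.2,-183,48.3])),"F stand",Rs.T@s["ft_force"],s["clock"])
g=save("side","s7.png"); pointer("s7.png")
o=cv2.resize(g["image"][215:300,268:382],(800,596),interpolation=cv2.INTER_CUBIC); cv2.imwrite('pics/c8.png',o[:,:,::-1])
E
```

```text
stand xyz [-8.44 -2.69 55.77] [ 179.96   -0.19 -168.65] lateral from touch [ 36.91 -28.22   7.47] F stand [-15.01  -0.92  13.59] 15.675
s7.png pointer 347.12 236.78 w 1111.0 pad right col 331 orange u mean 330.07263107263105
```

View pics/c8.png

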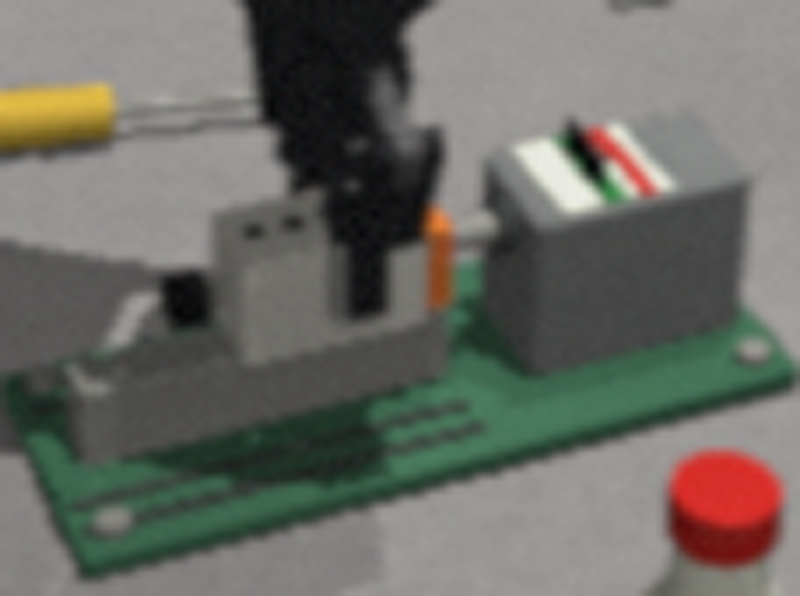

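The pointer stands over the green zone at (590,150). From the pad's and the tool's travel, the stop is about 13.5 mm in. The block is square, centred and held. One still interval to confirm it's steady, then hand in.

drive_tool --plan '[{"x": 0,"y": 0,"z": 0,"ax": 0,"ay": 0,"az": 0,"fingers": 0},{"x": 0,"y": 0,"z": 0,"ax": 0,"ay": 0,"az": 0,"fingers": 0},{"x": 0,"y": 0,"z": 0,"ax": 0,"ay": 0,"az": 0,"fingers": 0},{"x": 0,"y": 0,"z": 0,"ax": 0,"ay": 0,"az": 0,"fingers": 0}]'

```text
clock: 16.23
position: [517.0, -203.4, 55.8]
tcp_rot: [3.141, -0.003, -2.943]
ft_force: [-15.0, -2.2, 13.6]
opening: 0.415
grip_force: 63.4
```

```bash
python3 -c "
from h import *
print(telemetry.state()['position']); print(workorder.job_done())"
```

```text
[ 516.96165142 -203.43594665   55.77709757]
the job is handed in; nothing more can be done
None
```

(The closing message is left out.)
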